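# Raise the cup-drying stand until it locks, then put the cup on it

## Robot

A 7-joint arm with a two-finger parallel gripper is mounted at the origin on the work surface. World frame = base frame: x ahead of the robot, y to its left, z up, the work surface at z = 0. Lengths are in m, angles in degrees, forces in N, time in s.
With the tool pointing down it reaches from about 0.425 to 0.875 m from the base axis. Payload 4.7 kg.
Tool frame: the origin (TCP) lies midway between the tips of the shut fingers; the grasp point (between the pads) lies 19 mm behind it; z points along the fingers, y is the direction in which the jaws open and shut (so a half turn about z gives the same grasp; the last joint's range is limited). The gripper opens to 87 mm and grips with 3 to 60 N. Pads are 19 mm wide; open, the fingers measure 117 mm over their backs; the gripper's body (75 mm by 190 mm) begins 51 mm behind the grasp point.
Start: joints at [77.756, 18.392, -4.016, 83.108, 1.295, 78.541, -3.26], TCP at [0.147, -0.633, 0.223] pointing down, gripper open.
Joint ranges: [-163.93, 163.93], [-17.29, 119.83], [-79.2, 71.16], [3.27, 140.29], [-89.18, 269.18], [5.43, 117.66], [-154.24, 154.24]. Speed limits (degrees/s): [147.25, 147.25, 180, 180, 180, 180, 180].

## Interface

Orientations are given as [roll, pitch, yaw] about the fixed x, y, z axes, in that order (R = Rz(yaw) Ry(pitch) Rx(roll)).
In Python, from cell import env gives the robot as it stands. The module is installed in compiled form; this text tells all that it offers.
- The arm moves only by the tool servo_tool, never from a script. Its argument "plan" is a list of rows, each a list of 3 entries, a list of its own where there are three numbers: the opening, from 0 (shut) to 1 (fully open), then the shift along the tool's x, y, z in cm, then the turn, a rotation vector about the tool's x, y, z in degrees. A call has 1 to 20 rows; each row shifts and turns the pose as measured when the row begins, along the tool's axes as they then stand; what a row does not reach is not made up. A row lasts 1/12 s, in which the tool goes at most 41.7 mm and 7.16 degrees, less where a joint would pass 70% of its speed; a pose out of reach is approached as far as the arm can. A call is refused whole if a number of a shift passes 4.17 or a number of a turn 7.16, either way. A call with a gripper value outside its range is refused whole. The fingers move at their own pace and stop on an object; "force" is the grip in N (left out, the last holds). Time passes only in rows, so rows that do not move let the fingers close. It gives the time, the measured TCP pose, the force and the opening at its end, in the units of the state.
- env.get_obs(): the state, without advancing time (a new reading comes with each control period).
- env.read_camera(name): name is "scene" or "top" or "wrist"; returns a dict with "image" (384x512x3 uint8, blue, green, red), "fx", "fy", "cx", "cy" (pixels), "k1" (the pictures are not rectified: a ray, as slopes to the right and down, at radius r is drawn at 1 + k1 r^2 times it, then the intrinsics apply), "rvec" (rotation vector, rad) and "tvec" (3), from world to camera coordinates, as OpenCV has them; the wrist camera has in their place "T_tool_cam" (4x4, takes a point from camera to tool coordinates, whose origin is the TCP and whose axes are the flange's). Camera axes: x right, y down, z forward; pixel columns grow to the right and rows downward; lengths in m; the calibration is good to about 2 mm. A picture is of the moment at which its call begins: read the wrist's pose just before it. There is no depth.
- env.sign_off(): hands the job in, once; it reports no verdict.
The state is a dict: "time_s": time; "qpos": joint angles; "joint_velocities": joint speeds; "effort": joint torques, N m; "tool_pos": TCP position; "tool_rot": TCP orientation; "force": force on the tool from outside, world axes, zero at the start; "wrist_torque": the same for the moment, N m; "grip_width": finger opening in m.
Only numpy, scipy, OpenCV 4.12 (cv2) and the standard library are available. Lean on these libraries where they do the work, as an engineer would, in place of code of your own. Each camera call takes 0.05 s, during which the arm holds its last target. There are 200 camera calls.

## Task

Pull the head of the telescopic drying stand gently upward until its sprung button pops through the hole in the sleeve and the raised post stands locked by itself; do not strain the button once it has caught. Then set the handleless cup, mouth down as it is, gently over the post so that it hangs there level and clear of the foot. Leave everything else on the counter where it is.

Things in the scene. Friction and masses are not known exactly. Their poses are not given: they have to be found in the camera images.
- stand: Fixed drying stand: round white weighted foot, 110 mm across, 16 mm high, with an upright aluminium sleeve tube 34 mm across (36 mm over the grey ring at its mouth), top 95 mm above the counter. Origin: centre of the foot's underside, on the counter; z up. The sleeve has one dark 11 mm hole on its +x side, centre 75 mm above the counter.
- mast: Post sliding straight up and down in the sleeve, 0.27 to 0.4 kg, with a grey cylindrical head 30 mm across and 36 mm high on a 24 mm tube. Origin: centre of the head's top face; z up. Sunk at the start: head top 139 mm, head underside 103 mm above the counter (8 mm over the sleeve's mouth). It sinks back if let go unlocked; once locked and let go it settles up to 3 mm and stays.
- sleeve_mouth (a point): Centre of the sleeve's mouth, 95 mm above the counter. A sprung 8 mm steel button hidden in the post rides inside the sleeve and pops out of the hole after 28 to 50 mm of rise: it differs each time and shows on nothing beforehand.
- sleeve_hole (a point): Centre of the hole, on the sleeve's outer face. Sliding the post up takes its weight plus 1 to 2 N; after the pop it rises about 3 mm more at most, then the button bears on the hole's upper edge and the post stops hard. Button and hole edge bear at most 20 N, up or down.
- cup: Empty red plastic cup without a handle, standing mouth down on the counter: 120 mm high, 68 mm across at the mouth (below), 58 mm across at its closed end (above), four tiny feet under its rim, 3 mm wall, 4 mm thick end (so 116 mm deep inside, 52 mm across there), 40 to 85 g. Origin: centre of the mouth's plane, on the counter at the start; z points up to the closed end.
- mug: Bystander: red plastic mug with a handle, mouth up, 76 mm across, 85 mm high. Origin: centre of its underside.
- soap: Bystander: white soap bottle, 60 mm across, 160 mm high. Origin: centre of its underside.
- acrylic_box: Bystander: clear acrylic box with a sliding lid, 90 x 60 x 37 mm. Origin: centre of its underside.
- nail_file: Bystander: steel nail file lying flat, 160 x 16 x 6 mm, along its x axis. Origin: underside, about its middle.
- toothbrush: Bystander: green toothbrush lying flat, 170 mm long along its x axis, up to 18 mm high. Origin: underside, middle.
- mirror: Bystander: round mirror lying flat, 110 mm across, 8 mm thick, with a wire swivel hook reaching 99 mm from the centre along +x. Origin: centre of its underside.
- cream_jar: Bystander: closed cream jar, 60 mm across, 45 mm high. Origin: centre of its underside.
Things that resemble listed ones, but are neither listed nor needed, are in the scene too. What is shaped like the stand but pink is not meant. What is shaped like the cup but yellow is not meant.

How it is judged:
By the outcome, as a careful person would: the job done as asked, in the order asked, and still so for the second after the job is handed in, with the robot touching nothing.
It also fails if it takes over 64 s, if anything falls off the work surface, if the arm or the gripper's body presses on something with over 40 N, if the wrist force passes 120 N, or if a joint passes its speed limit or range.

## Working session

There is one attempt and no reset: what is moved stays moved. The work goes in short steps, Python scripts to look and compute and a tool call to move; the robot and the scene stay as the last step left them, time stands still between calls to the robot, and variables do not carry over. Pictures are saved under pics/ and viewed, about 8 in all and at most 12, crops included, and the job is handed in when it is done.

Besides the shell and the picture viewer there is one more tool, called after ">>>" by a JSON object that holds its "fn" and its "kwargs", one argument or row to a line. servo_tool: Moves the arm, as the interface text tells. Its arguments: {"type":"object","properties":{"plan":{"type":"array"},"force":{"type":"number"}},"required":["plan"]}

```bash
mkdir -p pics; cat > h.py <<'E'
import numpy as np, cv2
from scipy.spatial.transform import Rotation as R
from cell import env
def cam(name):
    o=env.get_obs(); c=env.read_camera(name)
    if name=="wrist":
        T=np.eye(4); T[:3,:3]=R.from_euler('xyz',o['tool_rot'],degrees=True).as_matrix(); T[:3,3]=o['tool_pos']
        W=T@np.array(c['T_tool_cam'])
    else:
        M=cv2.Rodrigues(np.array(c['rvec'],float))[0]; W=np.eye(4); W[:3,:3]=M.T; W[:3,3]=-M.T@np.array(c['tvec']).ravel()
    c['W']=W; return c
def ray(c,u,v):
    x,y=(u-c['cx'])/c['fx'],(v-c['cy'])/c['fy']; a,b=x,y
    for _ in range(20):
        k=1+c['k1']*(a*a+b*b); a,b=x/k,y/k
    d=c['W'][:3,:3]@np.array([a,b,1]); return c['W'][:3,3],d/np.linalg.norm(d)
def atz(c,u,v,z):
    o,d=ray(c,u,v); return o+d*(z-o[2])/d[2]
def proj(c,P):
    p=np.linalg.inv(c['W'])@np.append(P,1); a,b=p[:2]/p[2]; k=1+c['k1']*(a*a+b*b)
    return np.array([c['fx']*a*k+c['cx'],c['fy']*b*k+c['cy']])
def tri(rs):
    A=0;B=0
    for o,d in rs:
        Q=np.eye(3)-np.outer(d,d); A=A+Q; B=B+Q@o
    return np.linalg.solve(A,B)
E
python3 - <<'E'
from h import *
a=cam("scene");b=cam("top");w=cam("wrist")
for n,c in zip("stw",(a,b,w)):
    cv2.imwrite(f"pics/{n}0.png",c['image']); print(n,c['W'].round(3).tolist(),c['fx'],c['k1'])
cv2.imwrite("pics/st.png",cv2.resize(np.vstack([a['image'],b['image']]),(512,768))[:, :])
for n,c in (("sc",a),("to",b)): cv2.imwrite(f"pics/{n}.png",cv2.resize(c['image'],(800,600)))
print(env.get_obs())
E
```

```text
s [[-0.19, 0.693, -0.696, 1.276], [0.982, 0.137, -0.132, 0.103], [0.004, -0.708, -0.706, 0.836], [0.0, 0.0, 0.0, 1.0]] 381.70440830768126 0.003081922303213865
t [[0.003, -0.983, 0.185, 0.375], [-1.0, -0.002, 0.005, -0.021], [-0.004, -0.185, -0.983, 0.947], [0.0, 0.0, 0.0, 1.0]] 372.4026293213839 -0.07218451510392429
w [[0.225, -0.942, -0.251, 0.215], [-0.974, -0.218, -0.056, -0.617], [-0.002, 0.257, -0.966, 0.385], [0.0, 0.0, 0.0, 1.0]] 307.44746272684915 -0.038649914834924796
{'time_s': 0.15, 'qpos': array([77.75496344, 18.43059797, -4.01666873, 83.160786  ,  1.29506188,
       78.54175762, -3.2602111 ]), 'joint_velocities': array([-0.12391135, -0.10861004, -0.06898004, -0.20954708,  0.08783569,
        0.0515488 ,  0.04557437]), 'effort': array([ 1.31328346e-03, -4.91797221e+01, -4.03469838e-01, -3.12874389e+01,
       -6.36989786e-02,  4.04905085e-02,  1.26241421e-04]), 'tool_pos': array([ 0.14666811, -0.63278396,  0.22168125]), 'tool_rot': array([-1.79912088e+02,  4.90066378e-03,  1.30553573e+01]), 'force': array([0.5426299 , 0.09906746, 0.49304389]), 'wrist_torque': array([ 0.02720957,  0.05891551, -0.03792023]), 'grip_width': 0.08724328686698798}
```

View pics/sc.png

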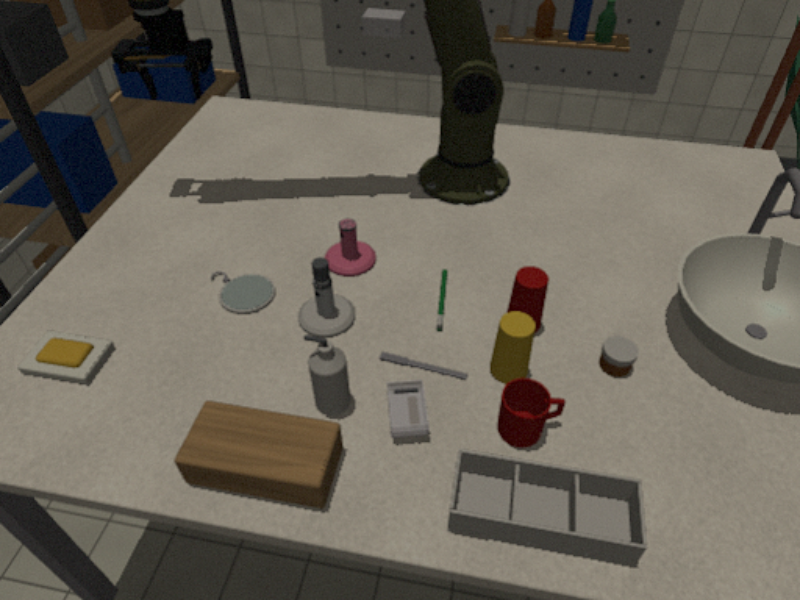

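View pics/to.png

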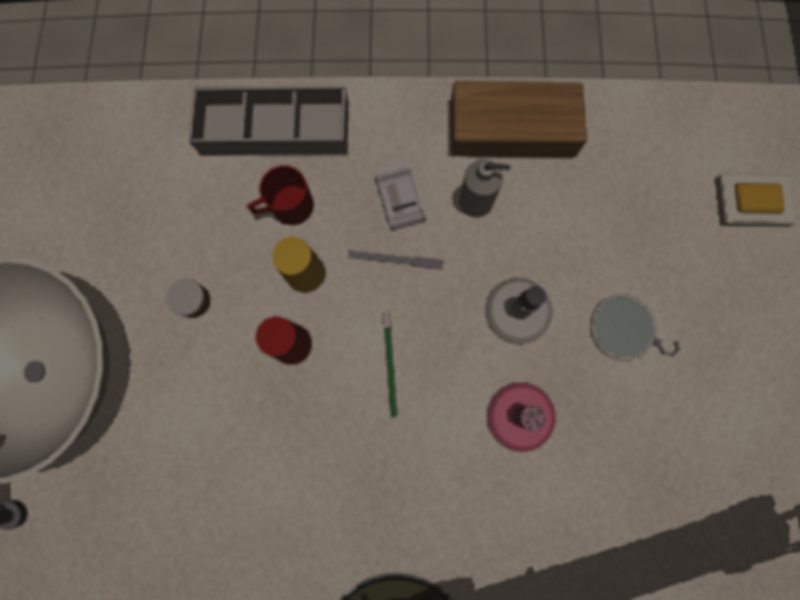

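The scene view shows the white stand with its grey head at about (321,264). The red handleless cup's top is at (531,276), and the pink stand and yellow cup are decoys. In the top view the head is at (535,294) and the red cup's end at (277,333).

```bash
python3 - <<'E'
from h import *
a=cam("scene");b=cam("top"); s=.64
for n,p,q in (("head",(321,264),(536,293)),("cup",(531.5,276),(276,332)),("yel",(517,324),(293,256))):
    ra,rb=ray(a,p[0]*s,p[1]*s),ray(b,q[0]*s,q[1]*s); P=tri([ra,rb]); print(n,P.round(4), proj(a,P)/s,proj(b,P)/s)
print("foot",atz(b,519*s,309*s,.016),atz(a,327*s,314*s,.016))
print("pink",atz(b,521*s,417*s,.016))
print("soap",atz(b,484*s,170*s,.15))
o=env.get_obs();print(o['tool_pos'],np.hypot(*o['tool_pos'][:2]))
E
```

```text
head [ 0.5295 -0.1965  0.1371] [319.81965939 263.75930496] [534.52476571 293.29077895]
cup [0.4747 0.1723 0.1242] [531.03848566 276.04535567] [275.43120796 332.04153077]
yel [0.5884 0.1545 0.1167] [516.17475752 324.04876358] [292.08448687 256.05649178]
foot [ 0.52653312 -0.19647388  0.016     ] [ 0.53578548 -0.19296787  0.016     ]
pink [ 0.35439428 -0.19467679  0.016     ]
soap [ 0.70976661 -0.12710591  0.15      ]
[ 0.1467062  -0.63296955  0.22206981] 0.649748535999817
```

>>> {"fn": "servo_tool", "kwargs": {
  "plan": [
    [1, [2.95, -2.12, -0.3], [0, 0, 0]],
    [1, [2.95, -2.12, -0.3], [0, 0, 0]],
    [1, [2.95, -2.12, -0.3], [0, 0, 0]],
    [1, [2.95, -2.12, -0.3], [0, 0, 0]],
    [1, [2.95, -2.12, -0.3], [0, 0, 0]],
    [1, [2.95, -2.12, -0.3], [0, 0, 0]],
    [1, [2.95, -2.12, -0.3], [0, 0, 0]],
    [1, [2.95, -2.12, -0.3], [0, 0, 0]],
    [1, [2.95, -2.12, -0.3], [0, 0, 0]],
    [1, [2.95, -2.12, -0.3], [0, 0, 0]],
    [1, [2.95, -2.12, -0.3], [0, 0, 0]],
    [1, [2.95, -2.12, -0.3], [0, 0, 0]],
    [1, [2.95, -2.12, -0.3], [0, 0, 0]],
    [1, [0, 0, 0], [0, 0, 0]]
  ],
  "force": 14
}}

```text
time_s: 1.42
tool_pos: [0.4686, -0.2634, 0.2589]
tool_rot: [-179.9, 0.1, 12.5]
force: [0.8, 1.1, -0.6]
grip_width: 0.0869
```

```bash
python3 - <<'E'
from h import *
w=cam("wrist"); im=w['image'].copy(); cv2.imwrite("pics/w1.png",cv2.resize(im,(800,600)))
print(env.get_obs()['tool_pos'],proj(w,[.5295,-.1965,.139])/.64,w['W'].round(3).tolist())
np.save("w1.npy",w['W'])
E
```

```text
[ 0.46628265 -0.26659297  0.25854417] [305.94922509 164.18153558] [[0.216, -0.943, -0.253, 0.537], [-0.976, -0.209, -0.055, -0.248], [-0.001, 0.259, -0.966, 0.422], [0.0, 0.0, 0.0, 1.0]]
```

View pics/w1.png

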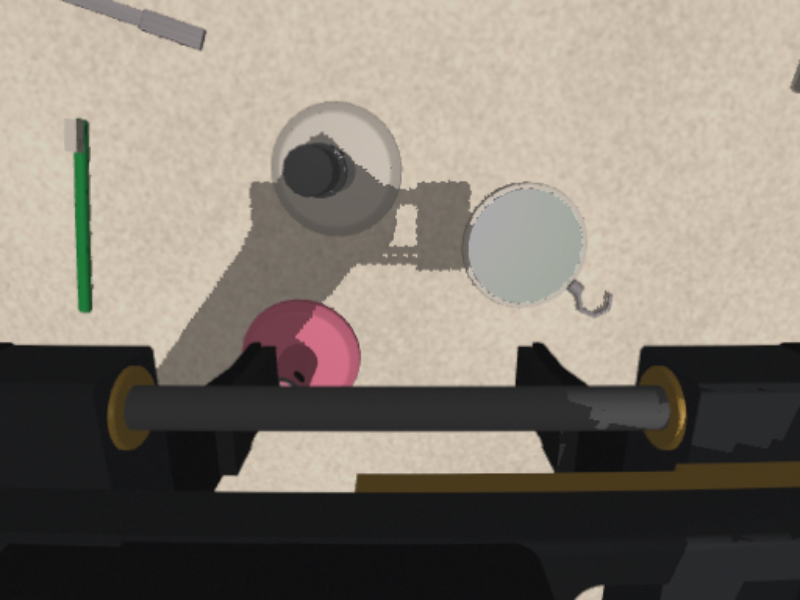

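The wrist view shows the stand's foot at about (337,168) and the head's top at about (310,169). That is within 6 px of the prediction.

```bash
python3 - <<'E'
from h import *
w=cam("wrist"); a=cam("scene"); b=cam("top"); s=.64
print(atz(w,310*s,169*s,.139),atz(w,337*s,168*s,.016))
print(tri([ray(a,321*s,264*s),ray(b,536*s,293*s),ray(w,310*s,169*s)]))
o=env.get_obs(); P=np.array([.528,-.1985,0]); Rm=R.from_euler('xyz',o['tool_rot'],degrees=True).as_matrix()
print(o['tool_pos'],o['tool_rot'],100*Rm.T@(P-o['tool_pos']))
E
```

```text
[ 0.52494458 -0.2029275   0.139     ] [ 0.52590908 -0.20351665  0.016     ]
[ 0.52704691 -0.198966    0.133863  ]
[ 0.46204235 -0.27274547  0.25767627] [179.94303945   0.45576824  11.72040657] [ 8.17115837 -5.955462   25.6975342 ]
```

```bash
python3 - <<'E'
from h import *
w=cam("wrist"); a=cam("scene"); b=cam("top"); s=.64
w['W']=np.load("w1.npy")
print(atz(w,310*s,169*s,.139),atz(w,337*s,168*s,.016))
print(tri([ray(a,321*s,264*s),ray(b,536*s,293*s),ray(w,310*s,169*s)]))
for i in range(2):
  o=env.get_obs(); P=np.array([.528,-.1975,0]); Rm=R.from_euler('xyz',o['tool_rot'],degrees=True).as_matrix()
  print(o['tool_pos'],o['tool_rot'],100*Rm.T@(P-o['tool_pos'])); env.read_camera("top")
E
```

```text
[ 0.52736594 -0.19922342  0.139     ] [ 0.52862245 -0.19960847  0.016     ]
[ 0.52836927 -0.19747918  0.13574274]
[ 0.46173825 -0.27327565  0.25764457] [179.96597563   0.43638579  11.61043586] [ 8.21162425 -6.10422038 25.69904038]
[ 0.46186369 -0.27308751  0.25767318] [179.96754152   0.42908881  11.62541616] [ 8.19388638 -6.08552346 25.7032316 ]
```

>>> {"fn": "servo_tool", "kwargs": {
  "plan": [
    [1, [2.0, -1.5, 0], [0, 0, 0]],
    [1, [2.0, -1.5, 0], [0, 0, 0]],
    [1, [2.0, -1.5, 0], [0, 0, 0]],
    [1, [1.2, -0.9, 0], [0, 0, 0]],
    [1, [0.5, -0.4, 0], [0, 0, 0]],
    [1, [0, 0, 0], [0, 0, 0]],
    [1, [0, 0, 0], [0, 0, 0]],
    [1, [0, 0, 0], [0, 0, 0]]
  ]
}}

```text
time_s: 2.53
tool_pos: [0.5239, -0.2063, 0.2563]
tool_rot: [179.9, 0.6, 10.8]
force: [-0.1, 0.4, 0.8]
grip_width: 0.087
```

```bash
cat > to.py <<'E'
import sys
from h import *
o=env.get_obs(); P=np.array(list(map(float,sys.argv[1:4]))); Rm=R.from_euler('xyz',o['tool_rot'],degrees=True)
yaw=float(sys.argv[4]) if len(sys.argv)>4 else o['tool_rot'][2]
print(o['time_s'],o['tool_pos'].round(4),o['tool_rot'].round(2),o['force'].round(2),"cm",(100*Rm.inv().apply(P-o['tool_pos'])).round(2),
 "rot",(Rm.inv()*R.from_euler('xyz',[180,0,yaw],degrees=True)).as_rotvec(degrees=True).round(2),o['qpos'].round(0))
E
python3 to.py .528 -.198 .105
```

```text
2.5333 [ 0.5239 -0.2063  0.2563] [179.9    0.57  10.77] [-0.14  0.39  0.79] cm [ 0.7  -0.76 15.12] rot [0.1  0.57 0.  ] [ 44.   9. -28.  92.   5.  81. -64.]
```

>>> {"fn": "servo_tool", "kwargs": {
  "plan": [
    [1, [0.4, -0.4, 1.5], [0, 0.5, 0]],
    [1, [0.3, -0.3, 2], [0, 0.1, 0]],
    [1, [0, 0, 2], [0, 0, 0]],
    [1, [0, 0, 2], [0, 0, 0]],
    [1, [0, 0, 1], [0, 0, 0]],
    [1, [0, 0, 0], [0, 0, 0]],
    [1, [0, 0, 0], [0, 0, 0]],
    [1, [0, 0, 0], [0, 0, 0]]
  ]
}}

```text
time_s: 3.2
tool_pos: [0.5252, -0.2098, 0.1709]
tool_rot: [179.5, -0.1, 9.8]
force: [-0.2, 0.6, -0.0]
grip_width: 0.0872
```

```bash
python3 to.py .528 -.198 .105
python3 - <<'E'
from h import *
w=cam("wrist"); cv2.imwrite("pics/w2.png",cv2.resize(w['image'],(800,600))); print(proj(w,[.528,-.198,.139])/.64)
E
```

```text
3.2 [ 0.5252 -0.2098  0.1709] [ 1.7949e+02 -7.0000e-02  9.8300e+00] [-0.25  0.62 -0.  ] cm [ 0.47 -1.17  6.58] rot [ 0.51 -0.07 -0.  ] [ 44.  12. -28.  99.   6.  71. -66.]
[370.97412045 329.31546583]
```

View pics/w2.png

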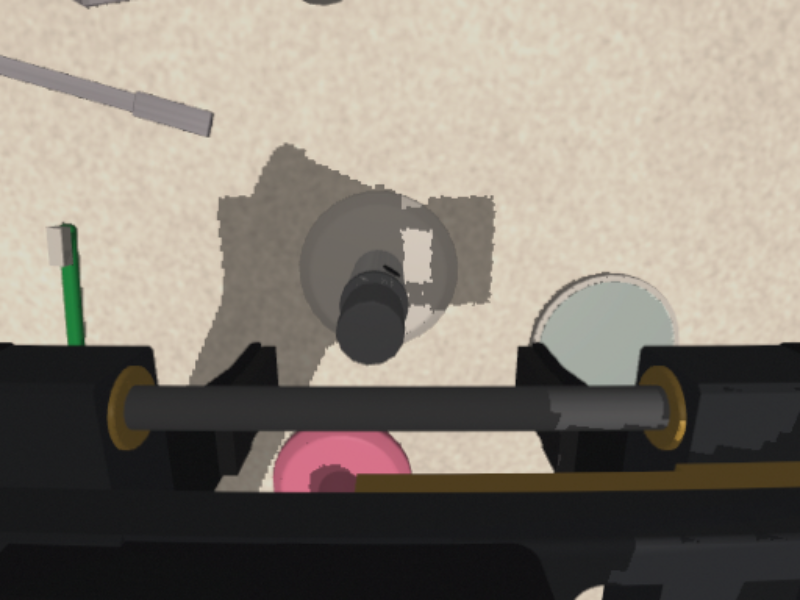

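The head's top is at (371,330), and the estimate predicted (371,329), so the position holds. Next I centre the tool and descend.

>>> {"fn": "servo_tool", "kwargs": {
  "plan": [
    [1, [0.3, -0.6, 0], [0.3, 0, 0]],
    [1, [0.2, -0.6, 0], [0.2, 0, 0]],
    [1, [0, -0.2, 0.3], [0, 0, 0]],
    [1, [0, 0, 0], [0, 0, 0]],
    [1, [0, 0, 0], [0, 0, 0]]
  ]
}}

```text
time_s: 3.67
tool_pos: [0.5309, -0.1939, 0.172]
tool_rot: [179.8, -0.4, 9.9]
force: [1.5, -0.1, -0.6]
grip_width: 0.087
```

```bash
python3 to.py .528 -.198 .105
```

```text
3.6667 [ 0.5309 -0.1939  0.172 ] [179.81  -0.44   9.86] [ 1.54 -0.1  -0.59] cm [-0.4   0.33  6.7 ] rot [ 0.19 -0.44 -0.  ] [ 43.  11. -28.  99.   6.  71. -67.]
```

>>> {"fn": "servo_tool", "kwargs": {
  "plan": [
    [1, [-0.2, 0.2, 1], [0, -0.3, 0]],
    [1, [-0.1, 0.1, 1.2], [0, 0, 0]],
    [1, [0, 0, 1.2], [0, 0, 0]],
    [1, [0, 0, 0.8], [0, 0, 0]],
    [1, [0, 0, 0.4], [0, 0, 0]],
    [1, [0, 0, 0], [0, 0, 0]],
    [1, [0, 0, 0], [0, 0, 0]]
  ]
}}

```text
time_s: 4.25
tool_pos: [0.5268, -0.1977, 0.1189]
tool_rot: [179.9, 0.1, 9.9]
force: [-0.2, 0.2, 0.2]
grip_width: 0.0871
```

```bash
python3 to.py .528 -.198 .105
```

```text
4.25 [ 0.5268 -0.1977  0.1189] [1.7992e+02 8.0000e-02 9.8600e+00] [-0.19  0.21  0.16] cm [0.12 0.05 1.39] rot [0.08 0.08 0.  ] [ 42.  14. -28. 102.   7.  65. -68.]
```

>>> {"fn": "servo_tool", "kwargs": {
  "plan": [
    [1, [0.1, 0, 0.6], [0, 0, 0]],
    [1, [0, 0, 0.5], [0, 0, 0]],
    [1, [0, 0, 0.2], [0, 0, 0]],
    [1, [0, 0, 0], [0, 0, 0]],
    [0.5, [0, 0, 0], [0, 0, 0]],
    [0.5, [0, 0, 0], [0, 0, 0]],
    [0.5, [0, 0, 0], [0, 0, 0]],
    [0.5, [0, 0, 0], [0, 0, 0]]
  ],
  "force": 12
}}

```text
time_s: 4.92
tool_pos: [0.529, -0.1979, 0.1059]
tool_rot: [179.8, -0.1, 9.9]
force: [-0.5, -0.3, 0.6]
grip_width: 0.0682
```

```bash
python3 to.py .528 -.198 .105
```

```text
4.9167 [ 0.529  -0.1979  0.1059] [ 1.7984e+02 -5.0000e-02  9.8600e+00] [-0.46 -0.25  0.61] cm [-0.1  -0.01  0.09] rot [ 0.16 -0.05 -0.  ] [ 42.  15. -28. 103.   8.  64. -69.]
```

>>> {"fn": "servo_tool", "kwargs": {
  "plan": [
    [0, [0, 0, 0], [0, 0, 0]],
    [0, [0, 0, 0], [0, 0, 0]],
    [0, [0, 0, 0], [0, 0, 0]],
    [0, [0, 0, 0], [0, 0, 0]],
    [0, [0, 0, 0], [0, 0, 0]],
    [0, [0, 0, 0], [0, 0, 0]],
    [0, [0, 0, 0], [0, 0, 0]],
    [0, [0, 0, 0], [0, 0, 0]],
    [0, [0, 0, 0], [0, 0, 0]],
    [0, [0, 0, 0], [0, 0, 0]],
    [0, [0, 0, 0], [0, 0, 0]]
  ]
}}

```text
time_s: 5.83
tool_pos: [0.5295, -0.1979, 0.1066]
tool_rot: [179.8, -0.1, 9.9]
force: [-0.0, 0.6, -0.4]
grip_width: 0.0297
```

```bash
python3 to.py .528 -.198 .105
```

```text
5.8333 [ 0.5295 -0.1979  0.1066] [ 1.7981e+02 -1.1000e-01  9.8600e+00] [-0.02  0.6  -0.37] cm [-0.15 -0.01  0.16] rot [ 0.19 -0.11 -0.  ] [ 42.  15. -28. 103.   8.  64. -69.]
```

>>> {"fn": "servo_tool", "kwargs": {
  "plan": [
    [0, [0, 0, -0.4], [0, 0, 0]],
    [0, [0, 0, -0.4], [0, 0, 0]],
    [0, [0, 0, -0.4], [0, 0, 0]],
    [0, [0, 0, -0.4], [0, 0, 0]],
    [0, [0, 0, -0.3], [0, 0, 0]],
    [0, [0, 0, -0.2], [0, 0, 0]],
    [0, [0, 0, 0], [0, 0, 0]]
  ]
}}

```text
time_s: 6.42
tool_pos: [0.5294, -0.1979, 0.1263]
tool_rot: [179.9, -0.1, 9.9]
force: [2.1, -0.9, -5.7]
grip_width: 0.0296
```

```bash
python3 to.py .529 -.198 .145
```

```text
6.4167 [ 0.5294 -0.1979  0.1263] [ 1.7988e+02 -1.3000e-01  9.8600e+00] [ 2.08 -0.92 -5.69] cm [-0.03  0.01 -1.87] rot [ 0.12 -0.13 -0.  ] [ 42.  14. -28. 102.   7.  66. -68.]
```

>>> {"fn": "servo_tool", "kwargs": {
  "plan": [
    [0, [0, 0, -0.2], [0, 0, 0]],
    [0, [0, 0, -0.2], [0, 0, 0]],
    [0, [0, 0, -0.2], [0, 0, 0]],
    [0, [0, 0, 0], [0, 0, 0]]
  ]
}}

```text
time_s: 6.75
tool_pos: [0.5294, -0.1979, 0.1329]
tool_rot: [179.9, -0.1, 9.9]
force: [2.3, -1.6, -4.3]
grip_width: 0.0297
```

>>> {"fn": "servo_tool", "kwargs": {
  "plan": [
    [0, [0, 0, -0.15], [0, 0, 0]],
    [0, [0, 0, -0.15], [0, 0, 0]]
  ]
}}

```text
time_s: 6.92
tool_pos: [0.5294, -0.1979, 0.1359]
tool_rot: [179.9, -0.1, 9.9]
force: [3.4, -0.6, -6.6]
grip_width: 0.0295
```

>>> {"fn": "servo_tool", "kwargs": {
  "plan": [
    [0, [0, 0, -0.12], [0, 0, 0]],
    [0, [0, 0, -0.12], [0, 0, 0]]
  ]
}}

```text
time_s: 7.08
tool_pos: [0.5294, -0.1979, 0.1385]
tool_rot: [179.9, -0.1, 9.9]
force: [3.2, -0.4, -7.0]
grip_width: 0.0292
```

>>> {"fn": "servo_tool", "kwargs": {
  "plan": [
    [0, [0, 0, -0.12], [0, 0, 0]],
    [0, [0, 0, -0.12], [0, 0, 0]]
  ]
}}

```text
time_s: 7.25
tool_pos: [0.5294, -0.1979, 0.1411]
tool_rot: [179.9, -0.2, 9.9]
force: [2.7, -1.2, -7.4]
grip_width: 0.0293
```

>>> {"fn": "servo_tool", "kwargs": {
  "plan": [
    [0, [0, 0, -0.12], [0, 0, 0]],
    [0, [0, 0, -0.1], [0, 0, 0]]
  ]
}}

```text
time_s: 7.42
tool_pos: [0.5294, -0.1979, 0.1436]
tool_rot: [179.9, -0.2, 9.9]
force: [3.4, -0.6, -5.8]
grip_width: 0.0298
```

>>> {"fn": "servo_tool", "kwargs": {
  "plan": [
    [0, [0, 0, -0.1], [0, 0, 0]]
  ]
}}

```text
time_s: 7.5
tool_pos: [0.5294, -0.1979, 0.1447]
tool_rot: [179.9, -0.2, 9.9]
force: [3.2, -2.0, -6.2]
grip_width: 0.0298
```

>>> {"fn": "servo_tool", "kwargs": {
  "plan": [
    [0, [0, 0, -0.1], [0, 0, 0]]
  ]
}}

```text
time_s: 7.58
tool_pos: [0.5294, -0.1979, 0.1458]
tool_rot: [179.9, -0.2, 9.9]
force: [2.1, -1.2, -6.2]
grip_width: 0.0298
```

>>> {"fn": "servo_tool", "kwargs": {
  "plan": [
    [0, [0, 0, -0.1], [0, 0, 0]],
    [0, [0, 0, -0.1], [0, 0, 0]]
  ]
}}

```text
time_s: 7.75
tool_pos: [0.5294, -0.1979, 0.1481]
tool_rot: [179.9, -0.2, 9.9]
force: [3.6, -0.8, -6.8]
grip_width: 0.0299
```

>>> {"fn": "servo_tool", "kwargs": {
  "plan": [
    [0, [0, 0, -0.1], [0, 0, 0]],
    [0, [0, 0, -0.1], [0, 0, 0]]
  ]
}}

```text
time_s: 7.92
tool_pos: [0.5294, -0.1979, 0.1505]
tool_rot: [179.9, -0.2, 9.9]
force: [1.8, -1.5, -4.6]
grip_width: 0.0298
```

>>> {"fn": "servo_tool", "kwargs": {
  "plan": [
    [0, [0, 0, -0.1], [0, 0, 0]]
  ]
}}

```text
time_s: 8.0
tool_pos: [0.5294, -0.1979, 0.1519]
tool_rot: [179.9, -0.2, 9.9]
force: [2.5, -0.6, -4.6]
grip_width: 0.0297
```

>>> {"fn": "servo_tool", "kwargs": {
  "plan": [
    [0, [0, 0, -0.1], [0, 0, 0]]
  ]
}}

```text
time_s: 8.08
tool_pos: [0.5294, -0.1979, 0.1531]
tool_rot: [179.9, -0.2, 9.9]
force: [3.6, -0.5, -12.7]
grip_width: 0.0299
```

>>> {"fn": "servo_tool", "kwargs": {
  "plan": [
    [0, [0, 0, -0.1], [0, 0, 0]]
  ]
}}

```text
time_s: 8.17
tool_pos: [0.5294, -0.1979, 0.1532]
tool_rot: [179.9, -0.2, 9.9]
force: [6.8, -2.0, -16.3]
grip_width: 0.0298
```

The force rose and the post stopped at 46.5 mm of rise, so the button has caught. I ease down, then release.

>>> {"fn": "servo_tool", "kwargs": {
  "plan": [
    [0, [0, 0, 0.1], [0, 0, 0]],
    [0, [0, 0, 0.1], [0, 0, 0]]
  ]
}}

```text
time_s: 8.33
tool_pos: [0.5294, -0.1979, 0.1515]
tool_rot: [179.9, -0.2, 9.9]
force: [1.4, -0.7, -2.4]
grip_width: 0.0296
```

```bash
python3 - <<'E'
from h import *
a=cam("scene"); s=np.array([.528,-.198,.09]); u,v=proj(a,s).astype(int)
cv2.imwrite("pics/s2.png",cv2.resize(a['image'][v-50:v+50,u-60:u+60],(720,600),interpolation=cv2.INTER_CUBIC))
E
```

```text
(no output)
```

View pics/s2.png

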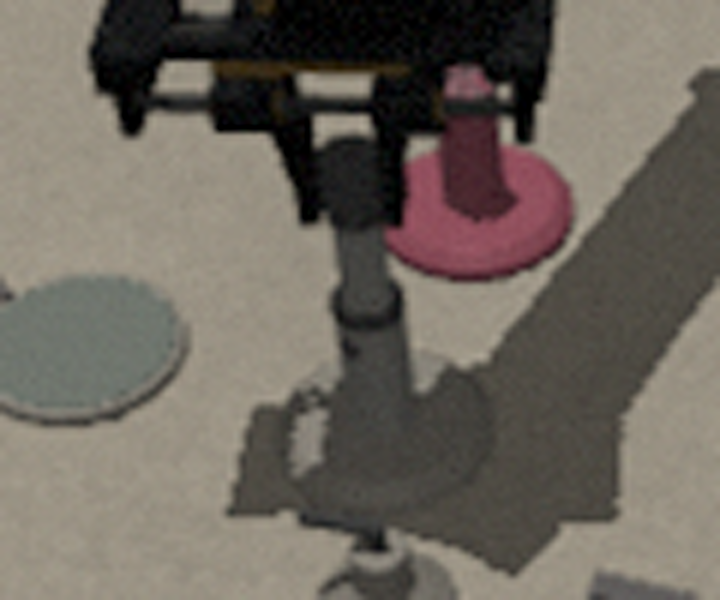

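The crop shows the raised head in the jaws at about (355,180). The hole at about (348,348) is too coarse to show the button, so I test the lock by lowering.

>>> {"fn": "servo_tool", "kwargs": {
  "plan": [
    [0, [0, 0, 0.08], [0, 0, 0]],
    [0, [0, 0, 0.08], [0, 0, 0]]
  ]
}}

```text
time_s: 8.55
tool_pos: [0.5294, -0.1979, 0.1505]
tool_rot: [179.9, -0.2, 9.9]
force: [1.0, -0.7, -2.8]
grip_width: 0.0297
```

>>> {"fn": "servo_tool", "kwargs": {
  "plan": [
    [0, [0, 0, 0.08], [0, 0, 0]]
  ]
}}

```text
time_s: 8.63
tool_pos: [0.5294, -0.1979, 0.1499]
tool_rot: [179.8, -0.2, 9.9]
force: [2.2, -0.8, -3.7]
grip_width: 0.0292
```

>>> {"fn": "servo_tool", "kwargs": {
  "plan": [
    [0, [0, 0, 0.06], [0, 0, 0]],
    [0, [0, 0, 0.06], [0, 0, 0]]
  ]
}}

```text
time_s: 8.8
tool_pos: [0.5294, -0.1979, 0.1496]
tool_rot: [179.8, -0.2, 9.9]
force: [-0.0, 0.2, 1.2]
grip_width: 0.0296
```

>>> {"fn": "servo_tool", "kwargs": {
  "plan": [
    [0, [0, 0, 0.05], [0, 0, 0]],
    [0, [0, 0, 0], [0, 0, 0]]
  ]
}}

```text
time_s: 8.97
tool_pos: [0.5294, -0.1979, 0.1498]
tool_rot: [179.8, -0.2, 9.9]
force: [0.9, -0.3, -3.0]
grip_width: 0.0296
```

The post now bears on the lower edge: its descent stopped and the force turned positive. I open and retreat upward.

>>> {"fn": "servo_tool", "kwargs": {
  "plan": [
    [1, [0, 0, 0], [0, 0, 0]],
    [1, [0, 0, 0], [0, 0, 0]],
    [1, [0, 0, 0], [0, 0, 0]],
    [1, [0, 0, 0], [0, 0, 0]],
    [1, [0, 0, 0], [0, 0, 0]],
    [1, [0, 0, -1.5], [0, 0, 0]],
    [1, [0, 0, -3], [0, 0, 0]],
    [1, [0, 0, -3], [0, 0, 0]],
    [1, [0, 0, -2], [0, 0, 0]],
    [1, [0, 0, -1], [0, 0, 0]],
    [1, [0, 0, 0], [0, 0, 0]],
    [1, [0, 0, 0], [0, 0, 0]]
  ]
}}

```text
time_s: 9.97
tool_pos: [0.5271, -0.1967, 0.2574]
tool_rot: [180.0, 0.1, 9.9]
force: [0.6, 0.2, -1.1]
grip_width: 0.0868
```

```bash
python3 to.py .475 .172 .25
python3 - <<'E'
from h import *
w=cam("wrist"); a=cam("scene"); b=cam("top")
for z in (.139,.182): print(z,[(proj(c,[.5285,-.198,z])).round(0) for c in (w,a,b)])
u,v=map(int,proj(a,[.528,-.198,.12])); A=cv2.resize(a['image'][v-45:v+45,u-35:u+35],(467,600),interpolation=cv2.INTER_CUBIC)
u,v=map(int,proj(b,[.475,.172,.12])); B=cv2.resize(b['image'][v-30:v+30,u-30:u+30],(330,300),interpolation=cv2.INTER_CUBIC)
u,v=map(int,proj(a,[.475,.172,.12])); C=cv2.resize(a['image'][v-30:v+30,u-30:u+30],(330,300),interpolation=cv2.INTER_CUBIC)
cv2.imwrite("pics/mix.png",np.hstack([A,np.vstack([B,C])]))
E
```

```text
9.9667 [ 0.5271 -0.1967  0.2574] [1.7999e+02 1.4000e-01 9.8900e+00] [ 0.58  0.19 -1.12] cm [  1.2  -37.22   0.73] rot [0.01 0.14 0.  ] [ 43.   9. -28.  92.   4.  81. -66.]
0.139 [array([256., 185.]), array([204., 168.]), array([343., 188.])]
0.182 [array([256., 197.]), array([203., 156.]), array([347., 184.])]
```

View pics/mix.png

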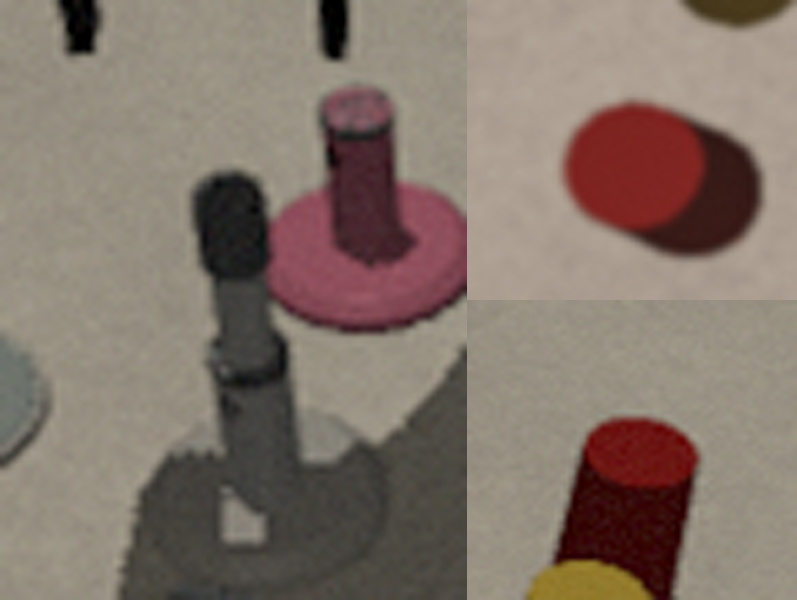

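The post stays up by itself: its top sits at pixel (203,156) in the scene view, which matches z≈0.182. Next I move over the red cup.

>>> {"fn": "servo_tool", "kwargs": {
  "plan": [
    [1, [0.1, -2.2, 0], [0, 0, 0]],
    [1, [0.1, -3.2, 0], [0, 0, 0]],
    [1, [0.1, -3.2, 0], [0, 0, 0]],
    [1, [0.1, -3.2, 0], [0, 0, 0]],
    [1, [0.1, -3.2, 0], [0, 0, 0]],
    [1, [0.1, -3.2, 0], [0, 0, 0]],
    [1, [0.1, -3.2, 0], [0, 0, 0]],
    [1, [0.1, -3.2, 0], [0, 0, 0]],
    [1, [0.1, -3.2, 0], [0, 0, 0]],
    [1, [0.1, -3, 0], [0, 0, 0]],
    [1, [0.1, -2, 0], [0, 0, 0]],
    [1, [0, -1, 0], [0, 0, 0]],
    [1, [0, 0, 0], [0, 0, 0]],
    [1, [0, 0, 0], [0, 0, 0]],
    [1, [0, 0, 0], [0, 0, 0]],
    [1, [0, 0, 0], [0, 0, 0]]
  ]
}}

```text
time_s: 11.45
tool_pos: [0.4665, 0.1483, 0.2357]
tool_rot: [-179.5, 2.1, 9.5]
force: [-0.6, -0.3, 0.5]
grip_width: 0.0868
```

```bash
python3 to.py .475 .172 .25
```

```text
11.45 [0.4665 0.1483 0.2357] [-179.46    2.15    9.51] [-0.59 -0.26  0.48] cm [ 1.17 -2.21 -1.45] rot [-0.54  2.15 -0.01] [  25.    2.  -46.  101.    1.   79. -101.]
```

>>> {"fn": "servo_tool", "kwargs": {
  "plan": [
    [1, [0.6, -1.0, 0], [-0.3, 1, 0]],
    [1, [0.5, -0.9, 0], [-0.2, 1, 0]],
    [1, [0.1, -0.2, 0], [0, 0.1, 0]],
    [1, [0, 0, 0], [0, 0, 0]],
    [1, [0, 0, 0], [0, 0, 0]],
    [1, [0, 0, 0], [0, 0, 0]]
  ]
}}

```text
time_s: 11.95
tool_pos: [0.4767, 0.1652, 0.2343]
tool_rot: [179.9, 0.1, 8.9]
force: [-0.4, -0.4, 0.2]
grip_width: 0.0873
```

```bash
python3 to.py .475 .172 .25; python3 - <<'E'
from h import *
w=cam("wrist"); im=w['image']; cv2.imwrite("pics/w3.png",cv2.resize(im,(800,600)))
print([proj(w,[.475,.172,z])/.64 for z in (.12,.124)])
E
```

```text
11.95 [0.4767 0.1652 0.2343] [1.799e+02 8.000e-02 8.910e+00] [-0.37 -0.42  0.19] cm [-0.07 -0.7  -1.57] rot [0.1  0.08 0.  ] [  24.    3.  -47.  101.    2.   77. -105.]
[array([385.15898929, 293.51150187]), array([385.02157401, 295.19665352])]
```

View pics/w3.png

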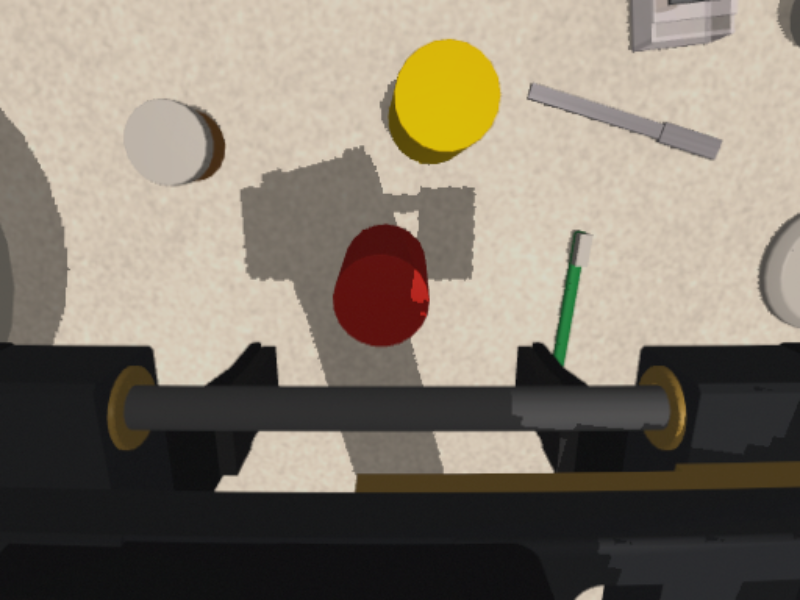

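The cup's end is centred at about (381,300), predicted (385,294). I refine with this.

```bash
python3 - <<'E'
from h import *
w=cam("wrist");a=cam("scene");b=cam("top");s=.64
print(atz(w,381.5*s,300*s,.12),tri([ray(w,381.5*s,300*s),ray(a,531.5*s,276*s),ray(b,276*s,332*s)]),env.get_obs()['tool_pos'])
E
python3 to.py .4735 .1725 .09
```

```text
[0.47074233 0.17344644 0.12      ] [0.47353022 0.17274062 0.12400886] [0.47673665 0.16545238 0.23434292]
12.15 [0.4767 0.1655 0.2343] [1.7992e+02 7.0000e-02 8.9200e+00] [ 0.06 -0.39  0.04] cm [-0.19 -0.77 14.43] rot [0.08 0.07 0.  ] [  24.    3.  -47.  101.    2.   77. -105.]
```

>>> {"fn": "servo_tool", "kwargs": {
  "plan": [
    [1, [-0.2, -0.5, 0], [0, 0, 0]],
    [1, [-0.1, -0.3, 0.5], [0, 0, 0]],
    [1, [-0.1, 0, 1.5], [0, 0, 0]],
    [1, [0, 0, 2], [0, 0, 0]],
    [1, [0, 0, 2], [0, 0, 0]],
    [1, [0, 0, 1], [0, 0, 0]],
    [1, [0, 0, 0.3], [0, 0, 0]],
    [1, [0, 0, 0], [0, 0, 0]],
    [1, [0, 0, 0], [0, 0, 0]]
  ]
}}

```text
time_s: 12.9
tool_pos: [0.4706, 0.1756, 0.1588]
tool_rot: [179.9, -0.1, 9.0]
force: [0.2, 0.3, 0.5]
grip_width: 0.0871
```

```bash
python3 to.py .472 .173 .085
```

```text
12.9 [0.4706 0.1756 0.1588] [ 1.7994e+02 -7.0000e-02  9.0400e+00] [0.23 0.33 0.5 ] cm [0.08 0.27 7.38] rot [ 0.06 -0.07 -0.  ] [  22.    6.  -47.  107.    5.   69. -108.]
```

>>> {"fn": "servo_tool", "kwargs": {
  "plan": [
    [1, [0.1, 0.2, 1.2], [0, 0, 0]],
    [1, [0, 0, 1.5], [0, 0, 0]],
    [1, [0, 0, 1.5], [0, 0, 0]],
    [1, [0, 0, 1.5], [0, 0, 0]],
    [1, [0, 0, 0.9], [0, 0, 0]],
    [1, [0, 0, 0.4], [0, 0, 0]],
    [1, [0, 0, 0], [0, 0, 0]],
    [1, [0, 0, 0], [0, 0, 0]]
  ]
}}

```text
time_s: 13.57
tool_pos: [0.4776, 0.174, 0.0887]
tool_rot: [179.9, -0.7, 8.9]
force: [-0.8, -0.1, 0.2]
grip_width: 0.0873
```

```bash
python3 to.py .472 .173 .085
```

```text
13.5667 [0.4776 0.174  0.0887] [179.94  -0.68   8.92] [-0.82 -0.12  0.19] cm [-0.57  0.02  0.36] rot [ 0.06 -0.68 -0.  ] [  20.   12.  -47.  111.   10.   60. -112.]
```

>>> {"fn": "servo_tool", "kwargs": {
  "plan": [
    [1, [-0.3, 0, 0.1], [0, -0.4, 0]],
    [1, [-0.2, 0, 0.1], [0, -0.3, 0]],
    [1, [0, 0, 0], [0, 0, 0]],
    [1, [0, 0, 0], [0, 0, 0]]
  ],
  "force": 8
}}

```text
time_s: 13.9
tool_pos: [0.4739, 0.1737, 0.0887]
tool_rot: [179.9, -0.1, 8.9]
force: [-0.8, -0.6, 0.2]
grip_width: 0.0869
```

```bash
python3 to.py .472 .173 .085
```

```text
13.9 [0.4739 0.1737 0.0887] [ 1.7993e+02 -1.4000e-01  8.9000e+00] [-0.79 -0.6   0.19] cm [-0.2   0.04  0.37] rot [ 0.07 -0.14 -0.  ] [  20.   12.  -47.  111.   10.   61. -112.]
```

Within 2 mm of centre and level, so I close gently.

>>> {"fn": "servo_tool", "kwargs": {
  "plan": [
    [0.5, [-0.1, 0, 0.1], [0, 0, 0]],
    [0.5, [0, 0, 0], [0, 0, 0]],
    [0.5, [0, 0, 0], [0, 0, 0]],
    [0.5, [0, 0, 0], [0, 0, 0]],
    [0.5, [0, 0, 0], [0, 0, 0]],
    [0.5, [0, 0, 0], [0, 0, 0]],
    [0.5, [0, 0, 0], [0, 0, 0]],
    [0.5, [0, 0, 0], [0, 0, 0]],
    [0.5, [0, 0, 0], [0, 0, 0]],
    [0.5, [0, 0, 0], [0, 0, 0]]
  ]
}}

```text
time_s: 14.73
tool_pos: [0.4735, 0.1738, 0.0886]
tool_rot: [179.9, -0.3, 8.9]
force: [-0.2, -0.4, 1.2]
grip_width: 0.0608
```

```bash
python3 to.py .474 .173 .305
```

```text
14.7333 [0.4735 0.1738 0.0886] [179.92  -0.25   8.91] [-0.18 -0.4   1.19] cm [  0.14   0.11 -21.64] rot [ 0.08 -0.25 -0.  ] [  20.   11.  -47.  111.   10.   61. -112.]
```

>>> {"fn": "servo_tool", "kwargs": {
  "plan": [
    [0.4, [0, 0, -0.5], [0, 0, 0]],
    [0.4, [0, 0, -1], [0, 0, 0]],
    [0.4, [0, 0, -1.5], [0, 0, 0]],
    [0.4, [0, 0, -2], [0, 0, 0]],
    [0.4, [0, 0, -2], [0, 0, 0]],
    [0.4, [0, 0, -2], [0, 0, 0]],
    [0.4, [0, 0, -2], [0, 0, 0]],
    [0.4, [0, 0, -2], [0, 0, 0]],
    [0.4, [0, 0, -2], [0, 0, 0]],
    [0.4, [0, 0, -2], [0, 0, 0]],
    [0.4, [0, 0, -2], [0, 0, 0]],
    [0.4, [0, 0, -1.5], [0, 0, 0]],
    [0.4, [0, 0, -1], [0, 0, 0]],
    [0.4, [0, 0, -0.5], [0, 0, 0]],
    [0.4, [0, 0, 0], [0, 0, 0]],
    [0.4, [0, 0, 0], [0, 0, 0]]
  ]
}}

```text
time_s: 16.07
tool_pos: [0.469, 0.1758, 0.3281]
tool_rot: [179.8, -0.4, 9.2]
force: [-0.6, 0.2, -1.1]
grip_width: 0.0615
```

```bash
python3 to.py .5285 -.198 .31 10
```

```text
16.0667 [0.469  0.1758 0.3281] [179.85  -0.39   9.23] [-0.64  0.24 -1.12] cm [-0.14 37.85  1.91] rot [ 0.15 -0.39 -0.77] [  24.   -1.  -47.   93.   -0.   87. -104.]
```

>>> {"fn": "servo_tool", "kwargs": {
  "plan": [
    [0.4, [0, 1, 0], [0, 0, 0]],
    [0.4, [0, 2, 0], [0, 0, 0]],
    [0.4, [0, 2.8, 0], [0, 0, 0]],
    [0.4, [0, 2.8, 0], [0, 0, 0]],
    [0.4, [0, 2.8, 0], [0, 0, 0]],
    [0.4, [0, 2.8, 0], [0, 0, 0]],
    [0.4, [0, 2.8, 0], [0, 0, 0]],
    [0.4, [0, 2.8, 0], [0, 0, 0]],
    [0.4, [0, 2.8, 0], [0, 0, 0]],
    [0.4, [0, 2.8, 0], [0, 0, 0]],
    [0.4, [0, 2.8, 0], [0, 0, 0]],
    [0.4, [0, 2.5, 0], [0, 0, 0]],
    [0.4, [0, 2, 0], [0, 0, 0]],
    [0.4, [0, 1, 0], [0, 0, 0]],
    [0.4, [0, 0.5, 0], [0, 0, 0]],
    [0.4, [0, 0, 0], [0, 0, 0]],
    [0.4, [0, 0, 0], [0, 0, 0]],
    [0.4, [0, 0, 0], [0, 0, 0]]
  ]
}}

```text
time_s: 17.57
tool_pos: [0.5141, -0.1865, 0.3072]
tool_rot: [-179.5, 1.5, 9.3]
force: [0.3, -0.4, -1.1]
grip_width: 0.0613
```

```bash
python3 to.py .5285 -.198 .31 10
```

```text
17.5667 [ 0.5141 -0.1865  0.3072] [-179.49    1.53    9.28] [ 0.26 -0.42 -1.07] cm [ 1.22  1.37 -0.33] rot [-0.52  1.53 -0.73] [ 42.   7. -27.  88.   3.  87. -66.]
```

>>> {"fn": "servo_tool", "kwargs": {
  "plan": [
    [0.4, [0.5, 0.6, 0], [-0.2, 0.7, 0]],
    [0.4, [0.5, 0.6, 0], [-0.2, 0.6, 0]],
    [0.4, [0.2, 0.1, 0], [-0.1, 0.2, 0]],
    [0.4, [0, 0, 0], [0, 0, 0]],
    [0.4, [0, 0, 0], [0, 0, 0]],
    [0.4, [0, 0, 0], [0, 0, 0]]
  ]
}}

```text
time_s: 18.07
tool_pos: [0.5307, -0.1929, 0.3082]
tool_rot: [179.9, -0.3, 9.8]
force: [0.2, 0.2, -0.5]
grip_width: 0.0616
```

```bash
python3 to.py .529 -.198 .30 10; python3 - <<'E'
from h import *
a=cam("scene");b=cam("top");w=cam("wrist")
u,v=map(int,proj(a,[.529,-.198,.2])); A=cv2.resize(a['image'][v-60:v+60,u-40:u+40],(400,600),interpolation=cv2.INTER_CUBIC)
B=cv2.resize(w['image'],(400,300)); u,v=map(int,proj(b,[.529,-.198,.2])); C=cv2.resize(b['image'][v-45:v+45,u-60:u+60],(400,300))
cv2.imwrite("pics/m2.png",np.hstack([A,np.vstack([B,C])]))
E
```

```text
18.0667 [ 0.5307 -0.1929  0.3082] [179.93  -0.25   9.76] [ 0.24  0.19 -0.52] cm [-0.26  0.47  0.82] rot [ 0.07 -0.25 -0.24] [ 42.   8. -27.  87.   4.  86. -66.]
```

View pics/m2.png

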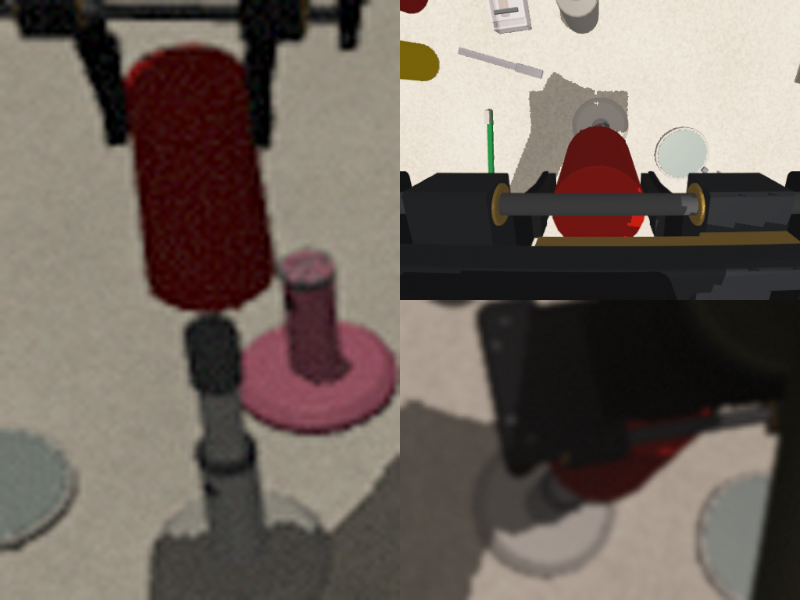

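The cup hangs level above the post, slightly toward +y, which agrees with the readings. I correct and descend.

>>> {"fn": "servo_tool", "kwargs": {
  "plan": [
    [0.4, [-0.1, 0.25, 0], [0, -0.2, 0]],
    [0.4, [-0.1, 0.15, 0.3], [0, 0, 0]],
    [0.4, [0, 0, 0.8], [0, 0, 0]],
    [0.4, [0, 0, 0.8], [0, 0, 0]],
    [0.4, [0, 0, 0.3], [0, 0, 0]],
    [0.4, [0, 0, 0], [0, 0, 0]],
    [0.4, [0, 0, 0], [0, 0, 0]]
  ]
}}

```text
time_s: 18.8
tool_pos: [0.5283, -0.1981, 0.2827]
tool_rot: [180.0, 0.1, 9.7]
force: [1.0, -0.8, -0.4]
grip_width: 0.0613
```

```bash
python3 to.py .529 -.198 .155 10
```

```text
18.8 [ 0.5283 -0.1981  0.2827] [1.7997e+02 8.0000e-02 9.7000e+00] [ 0.97 -0.8  -0.36] cm [ 9.000e-02 -1.000e-02  1.277e+01] rot [ 0.03  0.08 -0.3 ] [ 42.   8. -27.  89.   4.  83. -65.]
```

>>> {"fn": "servo_tool", "kwargs": {
  "plan": [
    [0.4, [0, 0, 0.7], [0, 0, 0]],
    [0.4, [0, 0, 0.9], [0, 0, 0]],
    [0.4, [0, 0, 0.9], [0, 0, 0]],
    [0.4, [0, 0, 0.9], [0, 0, 0]],
    [0.4, [0, 0, 0.9], [0, 0, 0]],
    [0.4, [0, 0, 0.5], [0, 0, 0]],
    [0.4, [0, 0, 0], [0, 0, 0]],
    [0.4, [0, 0, 0], [0, 0, 0]]
  ]
}}

```text
time_s: 19.47
tool_pos: [0.5276, -0.1977, 0.2282]
tool_rot: [-180.0, 0.2, 9.7]
force: [0.4, 0.4, -1.1]
grip_width: 0.0612
```

```bash
python3 to.py .529 -.198 .155 10
```

```text
19.4667 [ 0.5276 -0.1977  0.2282] [-1.7995e+02  1.7000e-01  9.7200e+00] [ 0.4   0.35 -1.05] cm [0.16 0.06 7.32] rot [-0.05  0.17 -0.28] [ 42.   9. -27.  94.   4.  77. -66.]
```

>>> {"fn": "servo_tool", "kwargs": {
  "plan": [
    [0.4, [0.1, 0, 0.7], [0, 0.1, 0]],
    [0.4, [0, 0, 0.9], [0, 0, 0]],
    [0.4, [0, 0, 0.9], [0, 0, 0]],
    [0.4, [0, 0, 0.9], [0, 0, 0]],
    [0.4, [0, 0, 0.9], [0, 0, 0]],
    [0.4, [0, 0, 0.5], [0, 0, 0]],
    [0.4, [0, 0, 0], [0, 0, 0]],
    [0.4, [0, 0, 0], [0, 0, 0]]
  ]
}}

```text
time_s: 20.13
tool_pos: [0.5287, -0.1975, 0.175]
tool_rot: [-180.0, 0.0, 9.7]
force: [0.2, 0.3, -0.7]
grip_width: 0.0613
```

```bash
python3 to.py .529 -.198 .155 10
```

```text
20.1333 [ 0.5287 -0.1975  0.175 ] [-1.7995e+02  5.0000e-02  9.7200e+00] [ 0.17  0.27 -0.73] cm [0.02 0.06 2.  ] rot [-0.05  0.05 -0.28] [ 42.  11. -27.  98.   5.  72. -67.]
```

>>> {"fn": "servo_tool", "kwargs": {
  "plan": [
    [0.4, [0, 0, 0.4], [0, 0, 0]],
    [0.4, [0, 0, 0.4], [0, 0, 0]],
    [0.4, [0, 0, 0.3], [0, 0, 0]],
    [0.4, [0, 0, 0.2], [0, 0, 0]],
    [0.4, [0, 0, 0], [0, 0, 0]],
    [0.4, [0, 0, 0], [0, 0, 0]]
  ]
}}

```text
time_s: 20.63
tool_pos: [0.5295, -0.1978, 0.1617]
tool_rot: [180.0, -0.0, 9.7]
force: [0.1, 0.3, -0.5]
grip_width: 0.0614
```

>>> {"fn": "servo_tool", "kwargs": {
  "plan": [
    [0.4, [0, 0, 0.1], [0, 0, 0]],
    [0.4, [0, 0, 0.1], [0, 0, 0]]
  ]
}}

```text
time_s: 20.8
tool_pos: [0.5299, -0.1979, 0.1601]
tool_rot: [180.0, -0.1, 9.7]
force: [-0.4, -0.1, -1.6]
grip_width: 0.0613
```

>>> {"fn": "servo_tool", "kwargs": {
  "plan": [
    [0.4, [0, 0, 0.1], [0, 0, 0]]
  ]
}}

```text
time_s: 20.88
tool_pos: [0.53, -0.1979, 0.1592]
tool_rot: [179.9, -0.1, 9.7]
force: [0.4, 0.2, -0.8]
grip_width: 0.0613
```

>>> {"fn": "servo_tool", "kwargs": {
  "plan": [
    [0.4, [0, 0, 0.1], [0, 0, 0]],
    [0.4, [0, 0, 0.1], [0, 0, 0]]
  ]
}}

```text
time_s: 21.05
tool_pos: [0.5301, -0.198, 0.1572]
tool_rot: [179.9, -0.1, 9.7]
force: [-0.6, 0.2, -0.4]
grip_width: 0.0614
```

>>> {"fn": "servo_tool", "kwargs": {
  "plan": [
    [0.4, [0, 0, 0.1], [0, 0, 0]]
  ]
}}

```text
time_s: 21.13
tool_pos: [0.5301, -0.198, 0.1561]
tool_rot: [179.9, -0.1, 9.7]
force: [-0.3, 0.1, -0.8]
grip_width: 0.0612
```

>>> {"fn": "servo_tool", "kwargs": {
  "plan": [
    [0.4, [0, 0, 0.08], [0, 0, 0]]
  ]
}}

```text
time_s: 21.22
tool_pos: [0.5301, -0.198, 0.1552]
tool_rot: [179.9, -0.1, 9.7]
force: [-1.2, 0.2, -1.3]
grip_width: 0.0615
```

>>> {"fn": "servo_tool", "kwargs": {
  "plan": [
    [0.4, [0, 0, 0.08], [0, 0, 0]]
  ]
}}

```text
time_s: 21.3
tool_pos: [0.5303, -0.198, 0.1545]
tool_rot: [179.9, -0.2, 9.7]
force: [-1.4, 0.1, 4.0]
grip_width: 0.0609
```

Contact came at TCP z = 0.1545, against an expected 0.1546. I relieve slightly and open.

>>> {"fn": "servo_tool", "kwargs": {
  "plan": [
    [0.4, [0, 0, -0.03], [0, 0, 0]],
    [0.4, [0, 0, 0], [0, 0, 0]],
    [0.8, [0, 0, 0], [0, 0, 0]],
    [0.9, [0, 0, 0], [0, 0, 0]],
    [1, [0, 0, 0], [0, 0, 0]],
    [1, [0, 0, 0], [0, 0, 0]],
    [1, [0, 0, 0], [0, 0, 0]],
    [1, [0, 0, 0], [0, 0, 0]],
    [1, [0, 0, 0], [0, 0, 0]],
    [1, [0, 0, 0], [0, 0, 0]]
  ]
}}

```text
time_s: 22.13
tool_pos: [0.5307, -0.1982, 0.1554]
tool_rot: [179.9, -0.2, 9.7]
force: [-0.1, 0.7, -0.2]
grip_width: 0.087
```

```bash
python3 to.py .529 -.198 .155 10; python3 - <<'E'
from h import *
a=cam("scene");w=cam("wrist")
u,v=map(int,proj(a,[.529,-.198,.12])); A=cv2.resize(a['image'][v-60:v+60,u-40:u+40],(400,600),interpolation=cv2.INTER_CUBIC)
B=cv2.resize(w['image'],(400,300)); cv2.imwrite("pics/m3.png",np.hstack([A,np.vstack([B,B*0])]))
E
```

```text
22.1333 [ 0.5307 -0.1982  0.1554] [179.88  -0.21   9.71] [-0.05  0.71 -0.2 ] cm [-0.17 -0.05  0.04] rot [ 0.13 -0.21 -0.29] [ 42.  12. -27. 100.   6.  69. -67.]
```

View pics/m3.png

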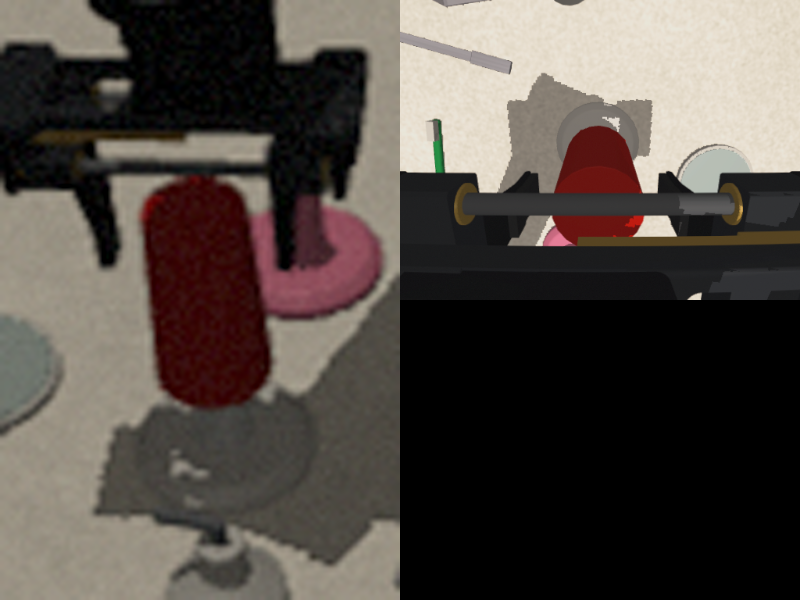

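The released cup hangs upright on the post, with its end at about (195,195) and its rim at about (215,390) in the left panel. It is clear of the foot and of both fingers. I retreat straight up.

>>> {"fn": "servo_tool", "kwargs": {
  "plan": [
    [1, [0, 0, -0.5], [0, 0, 0]],
    [1, [0, 0, -1], [0, 0, 0]],
    [1, [0, 0, -1.5], [0, 0, 0]],
    [1, [0, 0, -2], [0, 0, 0]],
    [1, [0, 0, -2], [0, 0, 0]],
    [1, [0, 0, -2], [0, 0, 0]],
    [1, [0, 0, -2], [0, 0, 0]],
    [1, [0, 0, -1], [0, 0, 0]],
    [1, [0, 0, 0], [0, 0, 0]],
    [1, [0, 0, 0], [0, 0, 0]],
    [1, [0, 0, 0], [0, 0, 0]]
  ]
}}

```text
time_s: 23.15
tool_pos: [0.5301, -0.1974, 0.2863]
tool_rot: [179.8, -0.3, 9.8]
force: [0.5, -0.9, 0.1]
grip_width: 0.0872
```

```bash
python3 to.py .529 -.198 .155 10; python3 - <<'E'
from h import *
a=cam("scene"); cv2.imwrite("pics/fin.png",cv2.resize(a['image'],(800,600)))
for z in (.066,.186): print(z,proj(a,[.529,-.198,z])/.64)
E
```

```text
23.15 [ 0.5301 -0.1974  0.2863] [179.8   -0.32   9.77] [ 0.54 -0.91  0.13] cm [-1.900e-01 -1.000e-02  1.313e+01] rot [ 0.2  -0.32 -0.23] [ 42.   8. -27.  89.   4.  83. -65.]
0.066 [322.95146451 292.32894464]
0.186 [316.19370998 241.94261492]
```

View pics/fin.png

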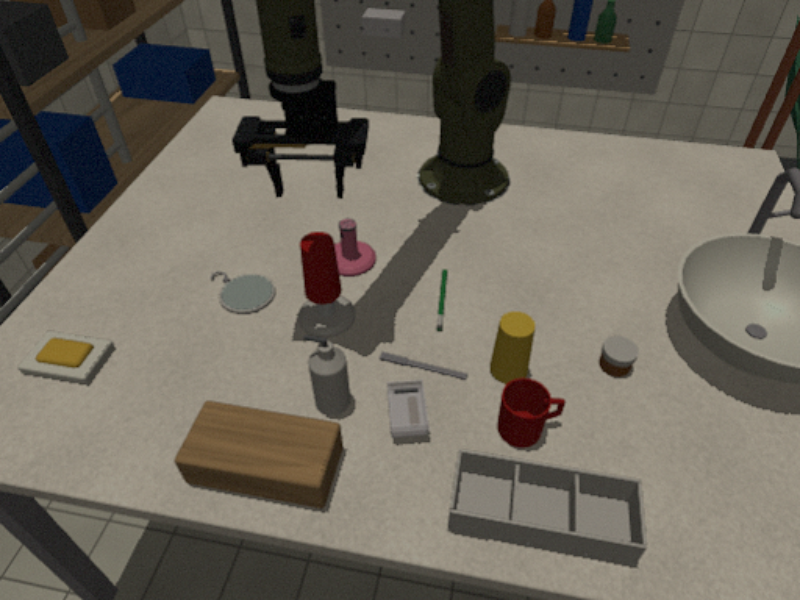

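The cup hangs on the post with its end at about (319,241) and its rim centre near (323,292), as predicted for a level cup with its mouth at 66 mm. Everything else is where it was.

```bash
python3 -c "
from cell import env
print(env.sign_off())"
```

```text
the job is handed in; nothing more can be done
None
```

The post is raised and locked, and the red handleless cup hangs on it, mouth down. I handed the job in at about 23 s of the 64 s allowed; the sign-off reports no verdict.

- **Post:** I gripped the head at 12 N and drew it up in small steps until it stopped hard at about 46.5 mm of rise. The wrist force peaked at about 16 N, post weight included, and I eased off at once. It settled about 3.5 mm, slightly over the stated 3 mm, and then held. After release its top stood at about 182 mm, matching the camera.
- **Cup:** I picked it up with 8 N, lowered it over the post, and felt it touch with about 4 N at the expected height (0.1545 m against 0.1546 m predicted). Then I released it and moved the arm up clear of it.
- **Last checks:** In the final picture the cup is upright, with its mouth about 66 mm above the counter and well clear of the foot. Its end and rim lie within about 3 pixels of where a level cup should appear. I saw no other object moved, and the final force reading was near zero.
- **Not confirmed:** The camera was too coarse to show the button in the hole. I judged the lock by the hard stop, the post holding when lowered, and its staying up when let go.

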